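Load the shaker carrier and hold the flask down in its sprung cradle

TASK

Load the shaker carrier: stand the two tall white sample pots from the worktop upright in the two empty cells of the blue crate, one in each, then set the amber round flask upright in the red sprung ring and press it all the way down against the springs. Finish still holding the flask pressed down there, so that a colleague can clip it in. Leave the short pot in its cell and the other things on the worktop where they are, and do not tip the flask over.

Things in the scene. Friction and masses are not known exactly. Their poses are not given: they have to be found in the camera images.
- carrier: Fixed grey metal plate 132 x 320 x 10 mm (x, y, z), turned about z; origin: centre of its underside. Towards +y a blue crate, outside 60 x 172 mm, walls 4 mm thick, tops 38 mm above the worktop: three cells in a row along y, each 52 x 52 mm, floors 14 mm above the worktop; fingers that close along the carrier's x stay clear of the next cells. At y = -90 mm the sprung cradle with the red ring.
- cell_a (a point): Centre of the inner floor of the crate's cell next to the ring; empty at the start. Axes as the carrier's.
- cell_b (a point): Centre of the inner floor of the middle cell, where the short pot already stands.
- cell_c (a point): Centre of the inner floor of the crate's outer cell; empty at the start.
- ring_center (a point): Centre of the red ring (round bar 10 mm thick, 50 mm clear inside) at mid height of the bar: 62 mm above the worktop when up; moves with the ring. Three steel sleeves 16 mm wide stand round it 47 mm from the centre, tops 6 mm above this point. The flask sits in it with its bulb's centre 22 mm above this point, its underside 5 mm below.
- cradle_ring (a joint): How far the ring is pressed down, m: 0 up, 0.014 against the stop. Springs: about 4 N to start it moving, about 11 N at the stop. The flask's own weight does not press it down.
- flask: Amber glass round flask, small flat bottom, black stopper, 115 mm tall, 0.1 to 0.2 kg, standing upright on the worktop. Origin: centre of its underside, z up. Bulb 64 mm in diameter, centre 26.5 mm up; straight neck 26 mm in diameter from 57 to 100 mm up (grip here); lip 32 mm wide from 100 to 105 mm; stopper 29 mm wide above.
- flask_bulb (a point): Centre of the flask's bulb, 26.5 mm above its underside.
- pot_1: Tall white sample pot with a snapped-on lid, 58 mm tall, standing on the worktop; body 38 mm wide, lid 43 mm wide from 48 to 58 mm up (grip here). Origin at the centre of its underside, z up. Either tall pot may go in either empty cell.
- pot_2: The other tall white sample pot, same size and origin as pot_1.
- short_pot: Short white sample pot, 38 mm tall, lid 44 mm wide, standing in the middle cell; stays there. Origin at the centre of its underside.
- marker: Blue and grey marker pen, 14 x 150 x 15 mm, lying on the worktop; leave it. Origin under its middle.
- petri: Clear petri dish, 60 mm wide, 14 mm tall; leave it. Origin under its centre.
- mailer: White and blue slide mailer, 86 x 30 x 12 mm; leave it. Origin under its centre.
- forceps: Steel forceps, 122 mm long, lying on the worktop; leave them. Origin under their middle.
Not all that is in view belongs to the job. Leave any green or yellow look-alike of the pot_2 alone.

How it is judged:
By the outcome, as a careful person would: the job done as asked, in the order asked, and still so for the second after the job is handed in, while the arm keeps its last pose, push and grip.
It also fails if it takes over 72 s, if anything falls off the work surface, if the arm or the gripper's body presses on something with over 40 N, if the wrist force passes 120 N, or if a joint passes its speed limit or range.

ROBOT

A 6-joint arm with a two-finger parallel gripper is mounted at the origin on a cart in front of the work surface, level with it; the furniture and walls round the work are solid. World frame = base frame: x ahead of the robot, y to its left, z up, the work surface at z = 0. Lengths are in m, angles in degrees, forces in N, time in s.
With the tool pointing down it reaches from about 0.4 to 0.825 m from the base axis. Payload 7 kg.
Tool frame: the origin (TCP) lies midway between the tips of the shut fingers; the grasp point (between the pads) lies 19 mm behind it; z points along the fingers, y is the line along which they close (so a half turn about z gives the same grasp; the last joint's range is limited). The gripper opens to 88 mm and grips with 3 to 60 N. Pads are 19 mm wide; open, the fingers measure 130 mm over their backs; the gripper's body (78 mm by 193 mm) begins 47 mm behind the grasp point.
Start: joints at [-48.008, 20.546, 0.682, 0, -70.136, -16.507], TCP at [0.29, -0.609, 0.227] pointing down, gripper open.
Joint ranges: [-176.03, 176.03], [-82.01, 121.73], [-58.28, 71.71], [-173.87, 95.51], [-174.79, -0.11], [-173.66, 173.66]. Speed limits (degrees/s): [136.94, 136.94, 172.46, 180, 180, 180].

INTERFACE

Orientations are given as [roll, pitch, yaw] about the fixed x, y, z axes, in that order (R = Rz(yaw) Ry(pitch) Rx(roll)).
In Python, from plant import ctrl gives the robot as it stands. The module is installed in compiled form; this text tells all that it offers.
- The arm moves only by the tool send_rows, never from a script. Its argument "plan" is a list that holds one entry, the list of rows, each a list of 6 numbers: the shift along the tool's x, y, z in cm, then the turn, a rotation vector about the tool's x, y, z in degrees. A call has 1 to 8 rows; each row is the pose to reach, as a shift and turn from the pose commanded when the call began, along the tool's axes at that moment; what a row does not reach only later rows make up. A row lasts 1/12 s, in which the tool goes at most 41.7 mm and 7.16 degrees, less where a joint would pass 70% of its speed; a pose out of reach is approached as far as the arm can. A call with a gripper value outside its range is refused whole. "fingers" is the opening, from 0 (shut) to 1 (fully open), set as the call begins (left out, the last holds). The fingers move at their own pace and stop on an object; the grip force is fixed at half the most. Time passes only in rows, so rows that repeat a pose let the fingers close. It gives the time, the measured TCP pose, the force, the opening and the grip force at its end, in the units of the state.
- ctrl.get_obs(): the state, without advancing time (a new reading comes with each control period).
- ctrl.snapshot(name): name is "scene" or "top" or "wrist"; returns a dict with "img" (480x640x3 uint8, red, green, blue), "K" (3x3 intrinsics, pixels), "pose" (4x4, takes a point from camera to world coordinates). Camera axes: x right, y down, z forward; pixel columns grow to the right and rows downward; lengths in m; the calibration is good to about 2 mm. A picture is of the moment at which its call begins. There is no depth.
- ctrl.close_job(): hands the job in; it is judged then, once.
The state is a dict: "clock": time; "joint_pos": joint angles; "qvel": joint speeds; "tau": joint torques, N m; "tool_pos": TCP position; "orientation": TCP orientation; "force": force on the tool from outside, world axes, zero at the start; "moment": the same for the moment, N m; "opening": finger opening in m; "gripper_force": force on a finger pad.
Only numpy, scipy, OpenCV 4.12 (cv2) and the standard library are available. Lean on these libraries where they do the work, as an engineer would, in place of code of your own. Each camera call takes 0.05 s, during which the arm holds its last target. There are 200 camera calls.

## Working session

There is one attempt and no reset: what is moved stays moved. The work goes in short steps, Python scripts to look and compute and a tool call to move; the robot and the scene stay as the last step left them, time stands still between calls to the robot, and variables do not carry over. Pictures are saved under pics/ and viewed, at most 10 in all, crops included, and the job is handed in when it is done.

Besides the shell and the picture viewer there is one more tool, called by a JSON object that holds its "name" and its "arguments", one argument or row to a line. send_rows: Moves the arm, as the interface text tells. Its arguments: {"type":"object","properties":{"plan":{"type":"array","items":{"type":"array","items":{"type":"array","items":{"type":"number"}}}},"fingers":{"type":"number"}},"required":["plan"]}

```bash
mkdir -p pics
python3 - <<'E'
from plant import ctrl
import cv2,numpy as np
for n in ["scene","top"]:
    s=ctrl.snapshot(n); cv2.imwrite(f"pics/{n}0.png",s["img"][:,:,::-1]); print(n,s["K"].round(1).tolist(),s["pose"].round(3).tolist())
o=ctrl.get_obs(); print(o)
E
```

```text
scene [[532.4, 0.0, 316.0], [0.0, 532.4, 242.2], [0.0, 0.0, 1.0]] [[0.515, -0.546, 0.66, -0.406], [-0.857, -0.311, 0.411, -0.586], [-0.019, -0.778, -0.628, 0.948], [0.0, 0.0, 0.0, 1.0]]
top [[517.6, 0.0, 306.7], [0.0, 517.6, 240.9], [0.0, 0.0, 1.0]] [[0.005, -0.989, 0.151, 0.276], [-1.0, -0.003, 0.01, -0.01], [-0.01, -0.151, -0.988, 1.573], [0.0, 0.0, 0.0, 1.0]]
{'clock': 0.1, 'joint_pos': array([-4.80065385e+01,  2.05870013e+01,  6.39984217e-01, -1.72179859e-02,
       -7.01367889e+01, -1.65065887e+01]), 'qvel': array([-0.01883837, -0.04957128,  0.13921818,  0.03596041,  0.09892126,
        0.00590392]), 'tau': array([-1.09328197e-03, -5.84163702e+01,  2.93750900e+01,  7.01542899e+00,
        1.01918538e-02, -5.50750144e-05]), 'tool_pos': array([ 0.29023864, -0.60893388,  0.22572904]), 'orientation': array([ 1.79915049e+02, -8.29361226e-03, -1.54518983e+02]), 'force': array([ 0.02770528,  0.4848007 , -0.34490216]), 'moment': array([ 0.01850243,  0.01648933, -0.05540717]), 'gripper_force': 0.0, 'opening': 0.08753959572996176}
```

View pics/scene0.png

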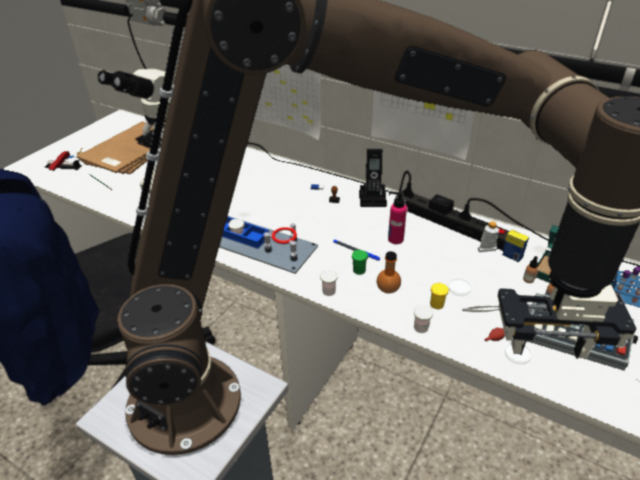

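View pics/top0.png

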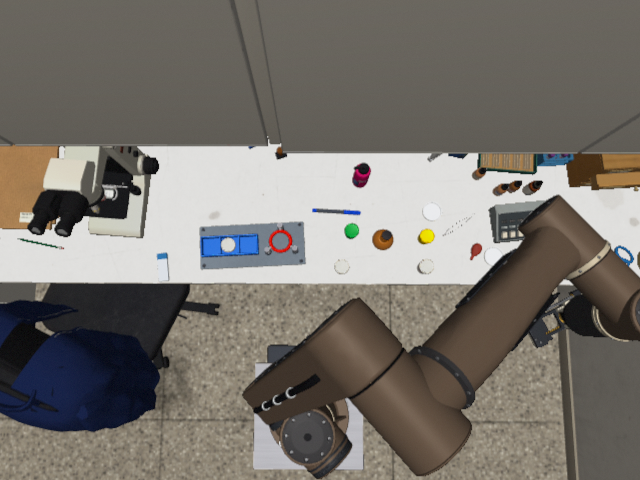

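Candidates (top image): 
- Tall white pots: (342,266) and (427,266). The look-alikes are green (352,231), yellow (427,236), the short pot in the crate (228,244), and the petri-like discs (431,212) and (493,257).
- Flask: the amber round one at (383,239). The look-alikes are the brown bottles around (505,187) and the pink bottle (361,175).

I choose the two white lidded pots and the amber one, and check them in one crop.

```bash
cat > h.py <<'E'
import cv2,numpy as np
from plant import ctrl
def ray(s,u,v,z):
    d=s["pose"][:3,:3]@np.linalg.inv(s["K"])@[u,v,1]; o=s["pose"][:3,3]; return (o+d*(z-o[2])/d[2])[:2]
def cents(img,lo,hi,box,amin=20):
    x0,y0,x1,y1=box; hsv=cv2.cvtColor(img,cv2.COLOR_RGB2HSV)[y0:y1,x0:x1]
    m=cv2.inRange(hsv,lo,hi); n,l,st,c=cv2.connectedComponentsWithStats(m)
    return [(c[i]+[x0,y0],st[i]) for i in range(1,n) if st[i][4]>=amin]
E
python3 - <<'E'
from h import *
s=ctrl.snapshot("top"); im=s["img"]
c=cv2.resize(im[200:280,190:450],None,fx=3,fy=3,interpolation=cv2.INTER_CUBIC)
cv2.imwrite("pics/crop.png",c[:,:,::-1])
for name,lo,hi,box,z in [("ring",(0,150,100),(8,255,255),(260,220,305,260),.062),("blue",(100,150,60),(125,255,255),(195,225,262,265),.038),("flask",(5,100,30),(22,255,255),(365,220,400,255),.0265),("green",(40,100,30),(85,255,255),(335,215,365,245),.058),("yellow",(22,120,60),(38,255,255),(410,220,440,250),.058)]:
    for ce,st in cents(im,lo,hi,box): print(name,ce.round(1),st.tolist(),ray(s,*ce,z).round(4))
hsv=cv2.cvtColor(im,cv2.COLOR_RGB2HSV)
# plate
pts=[]
m=cv2.inRange(hsv,(90,20,50),(125,130,170))[215:275,190:315]
m=cv2.morphologyEx(m,cv2.MORPH_OPEN,np.ones((2,2)))
ct=max(cv2.findContours(m,0,2)[0],key=cv2.contourArea); b=cv2.boxPoints(cv2.minAreaRect(ct))+[190,215]
P=np.array([ray(s,*p,.01) for p in b]); print("plate",P.round(4).tolist(),P.mean(0).round(4))
print(np.linalg.norm(np.diff(P,axis=0),axis=1), [np.degrees(np.arctan2(*(P[i+1]-P[i])[::-1])) for i in range(3)])
g=cv2.cvtColor(c,cv2.COLOR_RGB2GRAY)
h=cv2.HoughCircles(g,cv2.HOUGH_GRADIENT,1,40,param1=80,param2=14,minRadius=17,maxRadius=28)
for u,v,r in h[0]: 
    u=(u+.5)/3-.5+190; v=(v+.5)/3-.5+200
    print("circ",round(u,1),round(v,1),r/3,ray(s,u,v,.058).round(4))
E
```

```text
ring [280.4 240.8] [9, 10, 23, 23, 162] [0.5069 0.0837]
blue [229.5 245.2] [6, 9, 58, 23, 964] [0.4966 0.2381]
flask [381.5 240.3] [8, 10, 20, 20, 250] [ 0.5147 -0.2192]
green [351.3 230.4] [10, 9, 14, 14, 162] [ 0.5394 -0.1261]
yellow [426.  236.2] [8, 9, 17, 15, 187] [ 0.5226 -0.3467]
plate [[0.5543, 0.3349], [0.5714, 0.017], [0.443, 0.0099], [0.426, 0.3239]] [0.4987 0.1714]
[0.31833761 0.12865102 0.31443539] [np.float64(-86.91029996000671), np.float64(-176.8470778997715), np.float64(93.09992166415236)]
circ 280.2 240.5 8.400001 [0.5083 0.0848]
circ 426.5 235.8 7.6666665 [ 0.5238 -0.3481]
circ 351.5 230.8 7.9666667 [ 0.538  -0.1266]
circ 227.8 244.2 7.1 [0.4968 0.2397]
circ 341.5 266.5 7.7999997 [ 0.4317 -0.0964]
circ 430.2 211.2 9.133333 [ 0.5983 -0.3612]
circ 423.5 266.5 7.2000003 [ 0.4326 -0.3366]
circ 381.2 238.2 9.133333 [ 0.5163 -0.2141]
circ 265.2 243.8 6.8333335 [0.4982 0.1291]
```

View pics/crop.png

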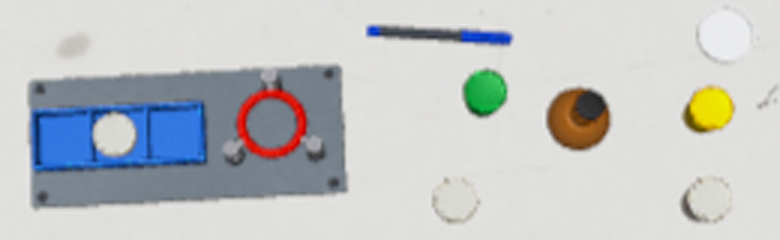

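The crop shows carrier left: crate with the short pot at (228,244), and the ring at (280,240). The tall white pots are at about (341,266) and (426,266), and the flask at about (382,239). The choice matches the description. Moving above pot 2 to refine it with the wrist camera.

{"name": "send_rows", "arguments": {
  "plan": [
    [[-24.5, 18.4, 0, 0, 0, -67.8], [-24.5, 18.4, 0, 0, 0, -67.8], [-24.5, 18.4, 0, 0, 0, -67.8], [-24.5, 18.4, 0, 0, 0, -67.8], [-24.5, 18.4, 0, 0, 0, -67.8], [-24.5, 18.4, 0, 0, 0, -67.8], [-24.5, 18.4, 0, 0, 0, -67.8], [-24.5, 18.4, 0, 0, 0, -67.8]]
  ]
}}

```text
clock: 0.82
tool_pos: [0.4339, -0.3341, 0.2267]
orientation: [-180.0, 0.0, -96.7]
force: [-0.2, -1.2, -0.3]
opening: 0.0878
gripper_force: 0.0
```

```bash
cat >> h.py <<'E'
from scipy.spatial.transform import Rotation as R
def go(xyz,yaw=-86.7):
    o=ctrl.get_obs(); A=R.from_euler('xyz',o['orientation'],degrees=True)
    t=R.from_euler('xyz',[180,0,yaw],degrees=True)
    print("at",o['tool_pos'].round(4),o['orientation'].round(2),"t",round(o['clock'],2),"-> cm",(A.inv().apply(np.array(xyz)-o['tool_pos'])*100).round(2),"deg",(A.inv()*t).as_rotvec(degrees=True).round(2))
E
python3 - <<'E'
from h import *
go([.4326,-.337,.226])
s=ctrl.snapshot("wrist"); cv2.imwrite("pics/w1.png",s["img"][:,:,::-1]); print(s["K"].tolist(),s["pose"].round(3).tolist(),ctrl.get_obs()['joint_pos'])
E
```

```text
at [ 0.4339 -0.3341  0.2267] [-1.7996e+02  3.0000e-02 -9.6730e+01] t 0.82 -> cm [0.3  0.1  0.07] deg [ -0.05   0.03 -10.03]
[[424.92740879890636, 0.0, 318.18756796795543], [0.0, 424.92740879890636, 240.71600401942888], [0.0, 0.0, 1.0]] [[-0.993, 0.113, 0.031, 0.425], [0.117, 0.957, 0.264, -0.404], [-0.0, 0.266, -0.964, 0.385], [0.0, 0.0, 0.0, 1.0]] [-1.70796701e+01  8.56273001e+00 -1.54607483e+01 -4.92253477e-02
 -6.59260047e+01  1.09677756e+01]
```

View pics/w1.png

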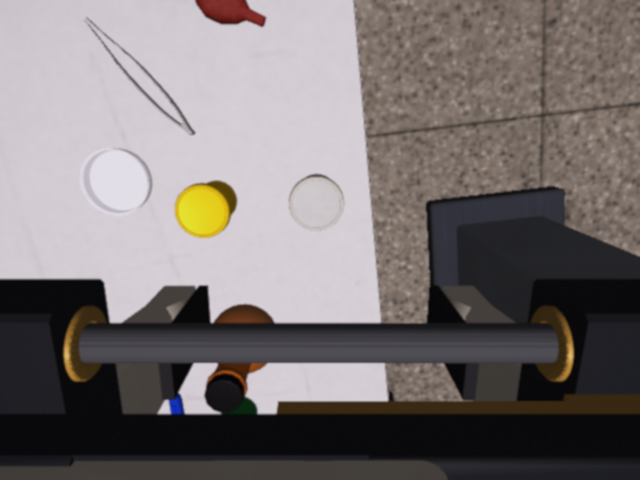

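The wrist view shows pot_2's white lid at about (316,202), left of it the yellow look-alike (203,210) and the petri dish (116,180).

```bash
cat >> h.py <<'E'
def lid(s,box,z=.058,rmin=20,rmax=40):
    x0,y0,x1,y1=box; g=cv2.medianBlur(cv2.cvtColor(s["img"],cv2.COLOR_RGB2GRAY)[y0:y1,x0:x1],3)
    h=cv2.HoughCircles(g,cv2.HOUGH_GRADIENT,1,60,param1=60,param2=12,minRadius=rmin,maxRadius=rmax)
    for u,v,r in h[0][:3]: print("lid",u+x0,v+y0,r,ray(s,u+x0,v+y0,z).round(4))
E
python3 - <<'E'
from h import *
s=ctrl.snapshot("wrist"); lid(s,(260,150,362,260))
for ce,st in cents(s["img"],(22,150,150),(38,255,255),(160,160,260,260)): print(ce,ray(s,*ce,.058))
go([.4326,-.337,.12])
E
```

```text
lid 315.5 201.5 28.6 [ 0.4347 -0.3458]
[202.55751015 208.8443843 ] [ 0.52324701 -0.34939952]
at [ 0.4337 -0.3354  0.2268] [-1.7997e+02  1.0000e-02 -9.6750e+01] t 0.92 -> cm [ 0.18  0.09 10.68] deg [-3.000e-02  1.000e-02 -1.005e+01]
```

{"name": "send_rows", "arguments": {
  "plan": [
    [[1.0, -0.2, 3, 0, 0, -5], [1.0, -0.2, 7, 0, 0, -10], [1.0, -0.2, 10, 0, 0, -10], [1.0, -0.2, 13, 0, 0, -10], [1.0, -0.2, 16, 0, 0, -10], [1.0, -0.2, 18, 0, 0, -10], [1.0, -0.2, 19.2, 0, 0, -10], [1.0, -0.2, 19.2, 0, 0, -10]]
  ],
  "fingers": 0.7
}}

```text
clock: 1.58
tool_pos: [0.4306, -0.3478, 0.0314]
orientation: [179.7, 0.1, -87.4]
force: [-1.0, 0.3, 0.0]
opening: 0.0613
gripper_force: 0.0
```

{"name": "send_rows", "arguments": {
  "plan": [
    [[0, 0, 0, 0, 0, 0], [0, 0, 0, 0, 0, 0], [0, 0, 0, 0, 0, 0], [0, 0, 0, 0, 0, 0], [0, 0, 0, 0, 0, 0], [0, 0, 0, 0, 0, 0]]
  ],
  "fingers": 0
}}

```text
clock: 2.08
tool_pos: [0.4339, -0.3484, 0.0357]
orientation: [-179.9, -0.1, -87.2]
force: [-0.7, 0.0, 4.8]
opening: 0.0404
gripper_force: 30.0
```

{"name": "send_rows", "arguments": {
  "plan": [
    [[0, 0, -2, 0, 0, 0], [0, 0, -5, 0, 0, 0], [0, 0, -8, 0, 0, 0], [0, 0, -11, 0, 0, 0], [-2, -0.4, -14, 0, 0, 0], [-5, -1, -16, 0, 0, 0], [-8, -1.6, -18, 0, 0, 0], [-11, -2.2, -20, 0, 0, 0]]
  ]
}}

```text
clock: 2.75
tool_pos: [0.4494, -0.2359, 0.2358]
orientation: [-180.0, 0.0, -87.3]
force: [0.7, -0.7, -1.3]
opening: 0.0404
gripper_force: 30.0
```

{"name": "send_rows", "arguments": {
  "plan": [
    [[-3.5, -0.6, -0.5, 0, 0, 0], [-7, -1.2, -1, 0, 0, 0], [-11, -2, -1.5, 0, 0, 0], [-15, -2.8, -2, 0, 0, 0], [-19, -3.6, -2, 0, 0, 0], [-23, -4.4, -2, 0, 0, 0], [-27, -5, -2, 0, 0, 0], [-31, -5.6, -2, 0, 0, 0]]
  ]
}}

```text
clock: 3.42
tool_pos: [0.4902, 0.0775, 0.255]
orientation: [-180.0, 0.0, -87.2]
force: [2.2, 0.1, -0.7]
opening: 0.0408
gripper_force: 30.0
```

{"name": "send_rows", "arguments": {
  "plan": [
    [[-3, -0.4, 0, 0, 0, 0], [-5, -0.8, 0, 0, 0, 0], [-6.5, -1.0, 0, 0, 0, 0], [-7.4, -1.2, 0, 0, 0, 0], [-7.4, -1.2, 0, 0, 0, 0], [-7.4, -1.2, 0, 0, 0, 0]]
  ]
}}

```text
clock: 3.92
tool_pos: [0.4989, 0.1495, 0.2544]
orientation: [180.0, -0.0, -87.2]
force: [-0.2, -0.4, -0.1]
opening: 0.0405
gripper_force: 30.0
```

Run:
```python
from h import *
import pickle
s=ctrl.snapshot("wrist"); cv2.imwrite("pics/w2.png",s["img"][:,:,::-1]); pickle.dump(s,open("ring.pkl","wb"))
go([.50,.31,.255])
for ce,st in cents(s["img"],(0,150,80),(8,255,255),(150,0,500,330)): print(ce.round(1),st.tolist(),ray(s,*ce,.062).round(4))
```

```text
at [0.4989 0.149  0.2545] [ 1.7998e+02 -1.0000e-02 -8.7250e+01] t 3.97 -> cm [-16.07  -0.88  -0.06] deg [ 0.02 -0.01 -0.55]
[312.3 129.9] [120, 87, 85, 88, 2374] [0.5061 0.0842]
```

View pics/w2.png

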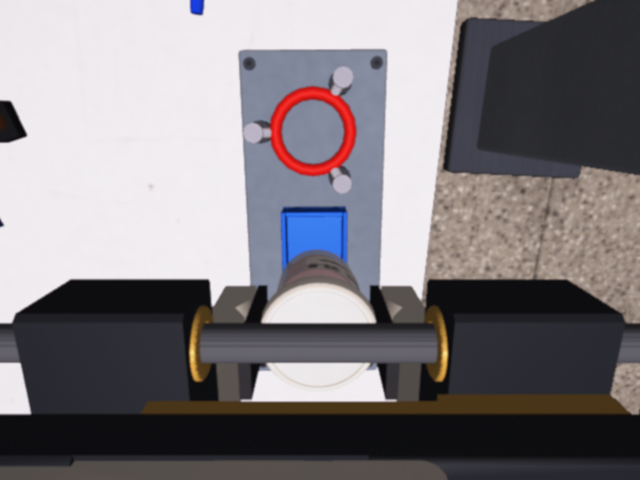

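The wrist view shows the red ring centred at (312,130), cell_a's blue floor at (315,237), and the pot gripped upright. Next I look at the crate.

{"name": "send_rows", "arguments": {
  "plan": [
    [[-3, 0, 0, 0, 0, 0], [-6.5, 0, 0, 0, 0, 0], [-10, 0, 0, 0, 0, 0], [-13, 0, 0, 0, 0, 0], [-15, 0, 0, 0, 0, 0], [-16, 0, 0, 0, 0, 0], [-16, 0, 0, 0, 0, 0], [-16, 0, 0, 0, 0, 0]]
  ]
}}

```text
clock: 4.63
tool_pos: [0.4913, 0.3087, 0.2544]
orientation: [180.0, -0.0, -87.2]
force: [0.6, -0.3, -1.3]
opening: 0.0404
gripper_force: 30.0
```

Run:
```python
from h import *
import pickle
s=ctrl.snapshot("wrist"); cv2.imwrite("pics/w3.png",s["img"][:,:,::-1]); pickle.dump(s,open("crate.pkl","wb"))
go([.49,.30,.255])
print(ctrl.get_obs()['joint_pos'].round(1))
for ce,st in cents(s["img"],(100,150,40),(125,255,255),(150,0,500,330),200): print("blue",ce.round(1),st.tolist())
lid(s,(270,40,370,220),.052)
```

```text
at [0.4914 0.3083 0.2546] [ 1.7999e+02 -2.0000e-02 -8.7270e+01] t 4.68 -> cm [ 0.82  0.18 -0.04] deg [ 0.01 -0.02 -0.57]
[ 51.4  10.7  -9.2   0.  -70.2 -48.7]
blue [313.8 116.5] [126, 17, 75, 209, 12214]
lid 312.5 130.5 29.3 [0.4985 0.2439]
```

View pics/w3.png

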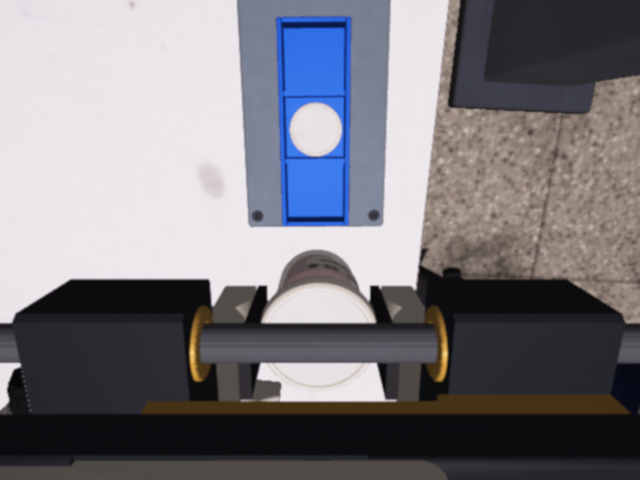

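The view shows the crate rim corners near (277,17), (351,17), (282,224) and (349,224). The dividers are at rows 96 and 157, and the short pot is at (315,130).

Run:
```python
from h import *
import pickle
s=pickle.load(open("crate.pkl","rb")); r=pickle.load(open("ring.pkl","rb"))
hsv=cv2.cvtColor(s["img"],cv2.COLOR_RGB2HSV)
m=cv2.inRange(hsv,(100,150,40),(125,255,255))[0:260,250:390]
ct=max(cv2.findContours(m,0,2)[0],key=cv2.contourArea)
q=cv2.approxPolyDP(cv2.convexHull(ct),8,True)[:,0]+[250,0]
P=np.array([ray(s,*p,.038) for p in q.astype(float)]); print(q.tolist(),P.round(4).tolist())
c=P.mean(0); R_=np.array([.5061,.0842]); d=c-R_; print("crate c",c,"ring->crate",np.linalg.norm(d),np.degrees(np.arctan2(-d[0],d[1])))
m=cv2.inRange(hsv,(85,15,40),(130,130,190))[0:240,225:400]
for rr in (30,200):
    print([ray(s,x,rr,.01).round(4) for x in (np.where(m[rr])[0].min()+225.,np.where(m[rr])[0].max()+225.)])
for v in (96.5,157.5): print(v,ray(s,315,v,.038).round(4))
m=cv2.inRange(cv2.cvtColor(r["img"],cv2.COLOR_RGB2HSV),(100,150,40),(125,255,255))[190:250,250:380]
ys,xs=np.where(m); print("near edge",ray(r,xs.mean()+250,ys.min()+190,.038).round(4),[ray(r,x+250.,230,.038).round(4) for x in (np.where(m[40])[0].min(),np.where(m[40])[0].max())])
```

```text
[[350, 17], [347, 224], [284, 225], [276, 19]] [[0.4727, 0.1549], [0.4638, 0.3245], [0.5207, 0.3281], [0.5317, 0.1592]]
crate c [0.49724711 0.24167937] ring->crate 0.15772801433509515 3.2175649625265996
[array([0.5663, 0.1635]), array([0.4375, 0.1572])]
[array([0.5578, 0.3119]), array([0.4296, 0.3057])]
96.5 [0.4978 0.2165]
157.5 [0.4955 0.2667]
near edge [0.5021 0.1511] [array([0.5309, 0.1738]), array([0.4719, 0.1709])]
```

Run:
```python
from h import *
import pickle
s=pickle.load(open("crate.pkl","rb"))
print(ray(s,319,335,.2769)-[.4914,.3083])
go([.4943,.2974,.0505],-86.9)
```

```text
[-0.00090731  0.00214107]
at [0.4914 0.3083 0.2546] [ 1.7999e+02 -2.0000e-02 -8.7270e+01] t 4.68 -> cm [ 1.1  -0.24 20.41] deg [ 0.01 -0.02 -0.37]
```

{"name": "send_rows", "arguments": {
  "plan": [
    [[1.3, -0.25, 2, 0, 0, 0], [1.3, -0.25, 5, 0, 0, 0], [1.3, -0.25, 8, 0, 0, 0], [1.3, -0.25, 11, 0, 0, 0], [1.3, -0.25, 13, 0, 0, 0], [1.3, -0.25, 14.5, 0, 0, 0], [1.3, -0.25, 15.2, 0, 0, 0], [1.3, -0.25, 15.2, 0, 0, 0]]
  ]
}}

```text
clock: 5.35
tool_pos: [0.494, 0.2949, 0.1014]
orientation: [179.9, -0.1, -87.3]
force: [-0.4, -0.4, -1.0]
opening: 0.0405
gripper_force: 30.0
```

{"name": "send_rows", "arguments": {
  "plan": [
    [[0, 0, 1, 0, 0, 0], [0, 0, 2, 0, 0, 0], [0, 0, 3, 0, 0, 0], [0, 0, 3.8, 0, 0, 0], [0, 0, 4.4, 0, 0, 0], [0, 0, 4.8, 0, 0, 0], [0, 0, 5.0, 0, 0, 0], [0, 0, 5.0, 0, 0, 0]]
  ]
}}

```text
clock: 6.02
tool_pos: [0.4943, 0.2967, 0.0521]
orientation: [180.0, -0.0, -87.2]
force: [-0.9, -0.1, -0.2]
opening: 0.0406
gripper_force: 30.0
```

{"name": "send_rows", "arguments": {
  "plan": [
    [[0, 0, 0.1, 0, 0, 0], [0, 0, 0.2, 0, 0, 0], [0, 0, 0.2, 0, 0, 0]]
  ]
}}

```text
clock: 6.27
tool_pos: [0.4945, 0.2969, 0.0507]
orientation: [-180.0, 0.0, -87.2]
force: [0.9, 0.7, -0.5]
opening: 0.0407
gripper_force: 30.0
```

{"name": "send_rows", "arguments": {
  "plan": [
    [[0, 0, 0, 0, 0, 0], [0, 0, 0, 0, 0, 0], [0, 0, 0, 0, 0, 0], [0, 0, -1, 0, 0, 0], [0, 0, -3, 0, 0, 0], [0, 0, -6, 0, 0, 0], [0, 0, -10, 0, 0, 0], [0, 0, -14, 0, 0, 0]]
  ],
  "fingers": 0.8
}}

```text
clock: 6.93
tool_pos: [0.4939, 0.2962, 0.1925]
orientation: [180.0, -0.1, -87.2]
force: [2.1, 1.7, 0.4]
opening: 0.0704
gripper_force: 0.0
```

Run:
```python
from h import *
go([.432,-.05,.22],-86.9)
```

```text
at [0.4939 0.2962 0.1925] [ 1.7995e+02 -6.0000e-02 -8.7210e+01] t 6.93 -> cm [34.28  7.87 -2.71] deg [ 0.05 -0.06 -0.31]
```

{"name": "send_rows", "arguments": {
  "plan": [
    [[4, 0.8, -1, 0, 0, 0], [8, 1.7, -2, 0, 0, 0], [12, 2.5, -2.7, 0, 0, 0], [16, 3.4, -2.7, 0, 0, 0], [20, 4.2, -2.7, 0, 0, 0], [24, 5, -2.7, 0, 0, 0], [28, 5.8, -2.7, 0, 0, 0], [32, 6.7, -2.7, 0, 0, 0]]
  ]
}}

```text
clock: 7.6
tool_pos: [0.4423, -0.0278, 0.2188]
orientation: [-179.9, 0.0, -87.2]
force: [1.0, -0.9, 0.0]
opening: 0.0702
gripper_force: 0.0
```

{"name": "send_rows", "arguments": {
  "plan": [
    [[4, 0.8, 0, 0, 0, 0], [6, 1.3, 0, 0, 0, 0], [6.3, 1.4, 0, 0, 0, 0], [6.3, 1.4, 0, 0, 0, 0], [6.3, 1.4, 0, 0, 0, 0]]
  ]
}}

```text
clock: 8.02
tool_pos: [0.4322, -0.0897, 0.2182]
orientation: [-179.9, 0.0, -87.3]
force: [0.3, 0.2, -0.6]
opening: 0.07
gripper_force: 0.0
```

Run:
```python
from h import *
s=ctrl.snapshot("wrist"); lid(s,(240,100,400,280))
print(ray(s,318,202,.058))
t=ctrl.snapshot("top"); lid_=cv2.resize(t["img"][215:275,190:350],None,fx=4,fy=4,interpolation=cv2.INTER_CUBIC)
cv2.imwrite("pics/m.png",np.vstack([s["img"][:260,:,::-1],lid_[:,:,::-1]]))
go([.4317,-.0964,.034],-86.9)
```

```text
lid 317.5 209.5 29.2 [ 0.4327 -0.0969]
lid 389.5 239.5 23.9 [ 0.3757 -0.0759]
lid 370.5 156.5 29.2 [ 0.3956 -0.1385]
[ 0.43261541 -0.10268976]
at [ 0.4324 -0.089   0.2179] [-1.7997e+02  1.0000e-02 -8.7170e+01] t 8.12 -> cm [ 0.74  0.12 18.39] deg [-0.03  0.01 -0.27]
```

View pics/m.png

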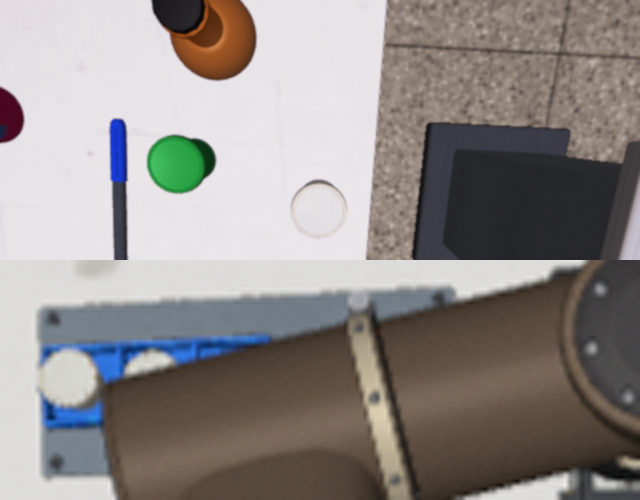

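The picture shows pot_2 standing in cell_c (upright), and pot_1's lid in the wrist view at (318,209.5), away from the green one (177,163).

{"name": "send_rows", "arguments": {
  "plan": [
    [[0.75, 0, 3, 0, 0, 0], [0.75, 0, 7, 0, 0, 0], [0.75, 0, 11, 0, 0, 0], [0.75, 0, 14, 0, 0, 0], [0.75, 0, 16.5, 0, 0, 0], [0.75, 0, 18, 0, 0, 0], [0.75, 0, 18.2, 0, 0, 0], [0.75, 0, 18.2, 0, 0, 0]]
  ]
}}

```text
clock: 8.78
tool_pos: [0.4323, -0.0965, 0.035]
orientation: [179.9, -0.0, -87.1]
force: [1.1, 0.4, 0.9]
opening: 0.0703
gripper_force: 0.0
```

{"name": "send_rows", "arguments": {
  "plan": [
    [[0, 0, 0, 0, 0, 0], [0, 0, 0, 0, 0, 0], [0, 0, 0, 0, 0, 0], [0, 0, 0, 0, 0, 0], [0, 0, 0, 0, 0, 0], [0, 0, 0, 0, 0, 0]]
  ],
  "fingers": 0
}}

```text
clock: 9.28
tool_pos: [0.4329, -0.0972, 0.0362]
orientation: [-179.9, 0.0, -87.2]
force: [-0.8, -0.2, 5.8]
opening: 0.0407
gripper_force: 30.0
```

{"name": "send_rows", "arguments": {
  "plan": [
    [[0, 0, -1.5, 0, 0, 0], [0, 0, -4, 0, 0, 0], [0, 0, -7, 0, 0, 0], [0, 0, -10, 0, 0, 0], [0, 0, -13, 0, 0, 0], [0, 0, -16, 0, 0, 0], [0, 0, -18, 0, 0, 0], [0, 0, -18, 0, 0, 0]]
  ]
}}

```text
clock: 9.95
tool_pos: [0.4348, -0.0973, 0.2202]
orientation: [-179.5, 0.0, -87.2]
force: [0.4, -0.6, -0.2]
opening: 0.041
gripper_force: 30.0
```

Run:
```python
from h import *
s=ctrl.snapshot("wrist"); o=ctrl.get_obs()
g=cv2.medianBlur(cv2.cvtColor(s["img"],cv2.COLOR_RGB2GRAY)[250:400,220:420],3)
for u,v,r in cv2.HoughCircles(g,3,1,60,param1=60,param2=15,minRadius=45,maxRadius=65)[0][:2]: print(u+220,v+250,r)
go([.5003,.1856,.15],-86.9)
for ce,st in cents(s["img"],(5,100,30),(22,255,255),(100,0,300,250),200): print("flask",ce,st.tolist(),ray(s,*ce,.0265))
```

```text
318.5 338.5 63.3
at [ 0.4337 -0.0971  0.2179] [-1.7971e+02  4.0000e-02 -8.7220e+01] t 10.0 -> cm [-27.91  -7.99   6.85] deg [-0.29  0.04 -0.32]
flask [224.08545227  48.43559817] [72, 0, 89, 90, 4798] [ 0.51392644 -0.21938838]
```

{"name": "send_rows", "arguments": {
  "plan": [
    [[-2, -0.6, 0, 0, 0, 0], [-5, -1.4, 0, 0, 0, 0], [-9, -2.5, 0, 0, 0, 0], [-13, -3.7, 0, 0, 0, 0], [-17, -4.8, 0, 0, 0, 0], [-21, -6, 0, 0, 0, 0], [-24, -6.9, 0, 0, 0, 0], [-26.5, -7.6, 0, 0, 0, 0]]
  ]
}}

```text
clock: 10.67
tool_pos: [0.4953, 0.1734, 0.2142]
orientation: [179.9, -0.0, -87.2]
force: [-0.1, -0.9, -0.1]
opening: 0.0409
gripper_force: 30.0
```

{"name": "send_rows", "arguments": {
  "plan": [
    [[-1.2, -0.3, 0, 0, 0, 0], [-1.4, -0.4, 3, 0, 0, 0], [-1.4, -0.4, 6, 0, 0, 0], [-1.4, -0.4, 9, 0, 0, 0], [-1.4, -0.4, 10.5, 0, 0, 0], [-1.4, -0.4, 11, 0, 0, 0], [-1.4, -0.4, 11, 0, 0, 0]]
  ]
}}

```text
clock: 11.25
tool_pos: [0.4978, 0.1841, 0.1039]
orientation: [179.8, -0.1, -87.2]
force: [-0.4, -0.2, -0.3]
opening: 0.0406
gripper_force: 30.0
```

Run:
```python
from h import *
go([.5003,.1856,.051],-86.9)
```

```text
at [0.4978 0.1841 0.1039] [ 1.7982e+02 -1.3000e-01 -8.7250e+01] t 11.25 -> cm [-0.15 -0.27  5.28] deg [ 0.18 -0.13 -0.35]
```

{"name": "send_rows", "arguments": {
  "plan": [
    [[-0.1, -0.1, 0.5, 0, 0, 0], [-0.1, -0.1, 1.5, 0, 0, 0], [-0.1, -0.1, 2.5, 0, 0, 0], [-0.1, -0.1, 3.5, 0, 0, 0], [-0.1, -0.1, 4.3, 0, 0, 0], [-0.1, -0.1, 4.9, 0, 0, 0], [-0.1, -0.1, 5.2, 0, 0, 0], [-0.1, -0.1, 5.2, 0, 0, 0]]
  ]
}}

```text
clock: 11.92
tool_pos: [0.4994, 0.1861, 0.0527]
orientation: [179.9, -0.1, -87.2]
force: [-0.2, 0.5, 0.1]
opening: 0.0409
gripper_force: 30.0
```

{"name": "send_rows", "arguments": {
  "plan": [
    [[0, 0, 0, 0, 0, 0], [0, 0, 0, 0, 0, 0]]
  ]
}}

```text
clock: 12.08
tool_pos: [0.5001, 0.1866, 0.0539]
orientation: [-180.0, 0.0, -87.2]
force: [0.2, -0.6, -0.9]
opening: 0.0409
gripper_force: 30.0
```

{"name": "send_rows", "arguments": {
  "plan": [
    [[0, 0, 0.15, 0, 0, 0], [0, 0, 0.3, 0, 0, 0], [0, 0, 0.35, 0, 0, 0], [0, 0, 0.35, 0, 0, 0]]
  ]
}}

```text
clock: 12.42
tool_pos: [0.4999, 0.1865, 0.0503]
orientation: [-180.0, 0.0, -87.2]
force: [-0.1, 0.3, 1.2]
opening: 0.0408
gripper_force: 30.0
```

{"name": "send_rows", "arguments": {
  "plan": [
    [[0, 0, 0, 0, 0, 0], [0, 0, 0, 0, 0, 0], [0, 0, 0, 0, 0, 0], [0, 0, -1, 0, 0, 0], [0, 0, -3, 0, 0, 0], [0, 0, -6, 0, 0, 0], [0, 0, -10, 0, 0, 0], [0, 0, -14, 0, 0, 0]]
  ],
  "fingers": 0.8
}}

```text
clock: 13.08
tool_pos: [0.4991, 0.1858, 0.1919]
orientation: [179.9, -0.1, -87.2]
force: [1.3, 1.2, 0.6]
opening: 0.0697
gripper_force: 0.0
```

Run:
```python
from h import *
go([.5145,-.2192,.21],-86.9)
```

```text
at [0.4991 0.1858 0.1919] [ 1.7993e+02 -6.0000e-02 -8.7210e+01] t 13.08 -> cm [40.53  0.44 -1.77] deg [ 0.07 -0.06 -0.31]
```

{"name": "send_rows", "arguments": {
  "plan": [
    [[3, 0, -2.8, 0, 0, 0], [7, 0, -2.8, 0, 0, 0], [11, 0, -2.8, 0, 0, 0], [15, 0, -2.8, 0, 0, 0], [19, 0, -2.8, 0, 0, 0], [23, 0, -2.8, 0, 0, 0], [27, 0, -2.8, 0, 0, 0], [31, 0, -2.8, 0, 0, 0]]
  ]
}}

```text
clock: 13.75
tool_pos: [0.5144, -0.1252, 0.2192]
orientation: [-179.9, 0.0, -87.2]
force: [1.2, 0.1, -1.0]
opening: 0.07
gripper_force: 0.0
```

{"name": "send_rows", "arguments": {
  "plan": [
    [[3.5, 0.2, 0, 0, 0, 0], [5.5, 0.3, 0, 0, 0, 0], [6.5, 0.3, 0, 0, 0, 0], [6.5, 0.3, 0, 0, 0, 0], [6.5, 0.3, 0, 0, 0, 0]]
  ]
}}

```text
clock: 14.17
tool_pos: [0.5148, -0.1884, 0.2183]
orientation: [-180.0, 0.0, -87.3]
force: [0.5, 0.4, -0.4]
opening: 0.0697
gripper_force: 0.0
```

Run:
```python
from h import *
s=ctrl.snapshot("wrist"); t=ctrl.snapshot("top")
for ce,st in cents(s["img"],(5,100,30),(22,255,255),(200,0,450,280),200): print("bulb?",ce,st.tolist(),ray(s,*ce,.0265))
for ce,st in cents(s["img"],(0,0,0),(179,255,60),(270,120,370,275),300): print("stopper",ce,st.tolist(),ray(s,*ce,.115))
c=cv2.resize(t["img"][215:275,190:350],None,fx=4,fy=4,interpolation=cv2.INTER_CUBIC)
cv2.imwrite("pics/f.png",np.vstack([s["img"][:300,:,::-1],c[:,:,::-1]]))
go([.5145,-.2192,.061],-86.9)
```

```text
bulb? [314.82066869  20.28267477] [86, 0, 58, 30, 329] [ 0.52372834 -0.33301561]
bulb? [316.97283142 164.05695581] [79, 134, 76, 76, 3055] [ 0.51713534 -0.22690154]
stopper [316.26817043 186.76441103] [24, 44, 45, 46, 1596] [ 0.51706688 -0.22102236]
stopper [288.04794521 263.01826484] [0, 134, 35, 21, 438] [ 0.5330433  -0.17065395]
at [ 0.5151 -0.1874  0.2183] [-1.7998e+02  1.0000e-02 -8.7180e+01] t 14.27 -> cm [ 3.18  0.22 15.73] deg [-0.02  0.01 -0.28]
```

View pics/f.png

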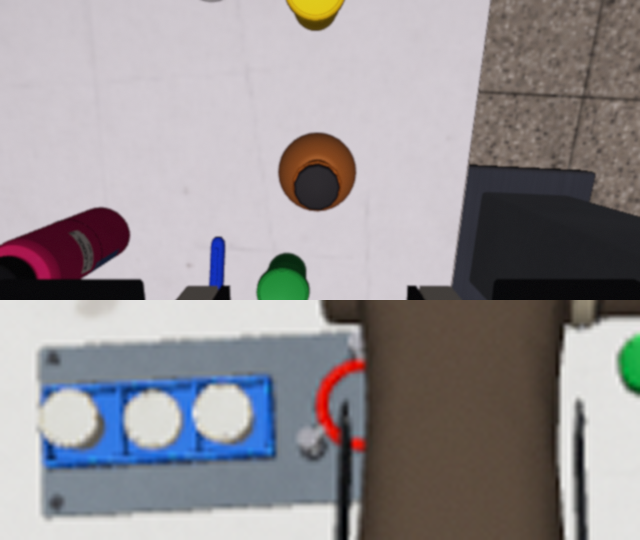

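Both pots stand in their cells. The flask's stopper is at (316,187) and its bulb centred at (317,172), so the axis is at (0.517,-0.221). Grasp the neck.

{"name": "send_rows", "arguments": {
  "plan": [
    [[3.35, 0, 0.5, 0, 0, 0], [3.35, 0, 3, 0, 0, 0], [3.35, 0, 6, 0, 0, 0], [3.35, 0, 9, 0, 0, 0], [3.35, 0, 12, 0, 0, 0], [3.35, 0, 14.5, 0, 0, 0], [3.35, 0, 15.6, 0, 0, 0], [3.35, 0, 15.6, 0, 0, 0]]
  ]
}}

```text
clock: 14.93
tool_pos: [0.5152, -0.2205, 0.0598]
orientation: [179.7, 0.0, -87.1]
force: [-0.2, 0.1, -0.1]
opening: 0.07
gripper_force: 0.0
```

{"name": "send_rows", "arguments": {
  "plan": [
    [[0, 0, 0, 0, 0, 0], [0, 0, 0, 0, 0, 0]]
  ]
}}

```text
clock: 15.1
tool_pos: [0.5181, -0.2215, 0.0638]
orientation: [-179.9, -0.0, -87.2]
force: [0.3, 0.3, -0.2]
opening: 0.07
gripper_force: 0.0
```

{"name": "send_rows", "arguments": {
  "plan": [
    [[0, 0, 0.2, 0, 0, 0], [0, 0, 0.2, 0, 0, 0], [0, 0, 0.2, 0, 0, 0], [0, 0, 0.2, 0, 0, 0], [0, 0, 0.2, 0, 0, 0], [0, 0, 0.2, 0, 0, 0], [0, 0, 0.2, 0, 0, 0], [0, 0, 0.2, 0, 0, 0]]
  ],
  "fingers": 0
}}

```text
clock: 15.77
tool_pos: [0.5167, -0.2218, 0.0602]
orientation: [-180.0, -0.0, -87.2]
force: [0.3, -0.6, 0.9]
opening: 0.0301
gripper_force: 30.0
```

{"name": "send_rows", "arguments": {
  "plan": [
    [[0, 0, -0.5, 0, 0, 0], [0, 0, -1.5, 0, 0, 0], [0, 0, -3, 0, 0, 0], [0, 0, -5, 0, 0, 0], [0, 0, -7.5, 0, 0, 0], [0, 0, -10, 0, 0, 0], [0, 0, -11.5, 0, 0, 0], [0, 0, -12, 0, 0, 0]]
  ]
}}

```text
clock: 16.43
tool_pos: [0.518, -0.2221, 0.1839]
orientation: [-179.7, -0.1, -87.2]
force: [-0.5, -0.3, -1.4]
opening: 0.0302
gripper_force: 30.0
```

Run:
```python
from h import *
go([.5061,.0842,.19],-86.9)
```

```text
at [ 0.518  -0.2221  0.1839] [-1.7971e+02 -7.0000e-02 -8.7200e+01] t 16.43 -> cm [-30.65  -0.31  -0.64] deg [-0.29 -0.07 -0.3 ]
```

Run:
```python
from h import *
s=ctrl.snapshot("scene"); w=ctrl.snapshot("wrist")
o=ctrl.get_obs(); p=np.linalg.inv(s["pose"])@np.append(o['tool_pos'],1); q=s["K"]@p[:3]; u,v=(q[:2]/q[2]).astype(int); print(u,v)
c=cv2.resize(s["img"][max(0,v-50):v+50,u-50:u+50],(500,500),interpolation=cv2.INTER_CUBIC)
d=cv2.resize(w["img"][230:430,220:420],(300,300)); d=np.vstack([d,np.zeros((200,300,3),np.uint8)])
cv2.imwrite("pics/g.png",np.hstack([c,d])[:,:,::-1])
```

```text
392 232
```

View pics/g.png

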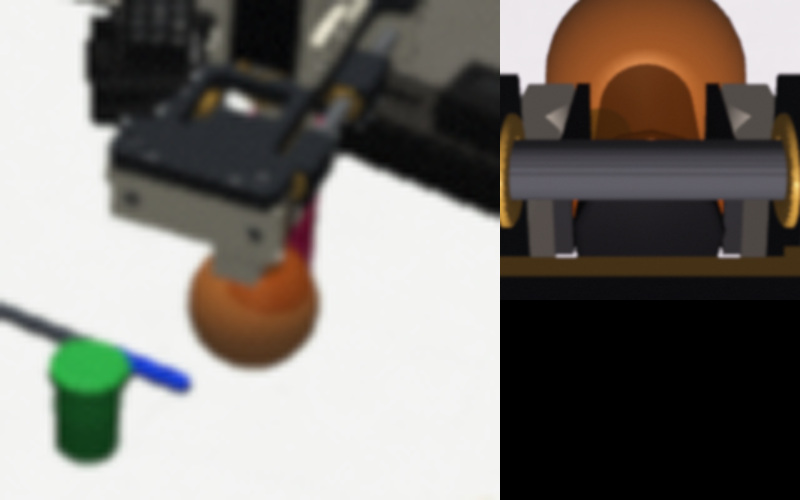

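The flask hangs upright in the grip: in the wrist crop the pads bear on the lip, with the bulb centred at about (645,60). Moving to the ring gently.

{"name": "send_rows", "arguments": {
  "plan": [
    [[-1, 0, 0, 0, 0, 0], [-3, 0, 0, 0, 0, 0], [-5.5, 0, 0, 0, 0, 0], [-8.5, -0.1, 0, 0, 0, 0], [-11.5, -0.1, 0, 0, 0, 0], [-14.5, -0.1, 0, 0, 0, 0], [-17.5, -0.2, 0, 0, 0, 0], [-20.5, -0.2, 0, 0, 0, 0]]
  ]
}}

```text
clock: 17.2
tool_pos: [0.5073, -0.0153, 0.1785]
orientation: [179.9, -0.0, -87.2]
force: [1.5, 0.3, -0.3]
opening: 0.0305
gripper_force: 30.0
```

{"name": "send_rows", "arguments": {
  "plan": [
    [[-3, 0, 0, 0, 0, 0], [-5.5, -0.1, 0, 0, 0, 0], [-7.5, -0.1, 0, 0, 0, 0], [-9, -0.1, 0, 0, 0, 0], [-9.8, -0.1, 0, 0, 0, 0], [-10.1, -0.1, 0, 0, 0, 0], [-10.1, -0.1, 0, 0, 0, 0], [-10.1, -0.1, 0, 0, 0, 0]]
  ]
}}

```text
clock: 17.87
tool_pos: [0.5044, 0.0835, 0.1795]
orientation: [179.9, -0.0, -87.2]
force: [-0.6, 0.0, -1.2]
opening: 0.0303
gripper_force: 30.0
```

Run:
```python
from h import *
go([.5061,.0842,.13],-86.9)
s=ctrl.snapshot("wrist"); o=ctrl.get_obs()
for ce,st in cents(s["img"],(5,100,30),(22,255,255),(200,150,450,330),300):
    x,y,w,h,a=st; print("bulb bbox",x+200,y+150,w,h,a)
    zc=o['tool_pos'][2]-.0602+.0265; print(ray(s,x+200+w/2,y+150+w/2,zc)-o['tool_pos'][:2])
for ce,st in cents(s["img"],(0,150,80),(4,255,255),(150,0,500,330)): print("red",ce.round(1),st.tolist(),ray(s,*ce,.062).round(4))
```

```text
at [0.5044 0.0835 0.1795] [ 1.7994e+02 -3.0000e-02 -8.7230e+01] t 17.87 -> cm [-0.06 -0.18  4.95] deg [ 0.06 -0.03 -0.33]
bulb bbox 251 213 133 111 10825
[-0.00041042  0.00215906]
bulb bbox 217 305 19 25 325
[0.04342944 0.02261403]
bulb bbox 401 306 19 24 324
[-0.04708878  0.01879175]
red [312.4 205.1] [114, 186, 102, 51, 1578] [0.5085 0.065 ]
```

{"name": "send_rows", "arguments": {
  "plan": [
    [[0, -0.15, 0.5, 0, 0, 0], [0, -0.15, 1.5, 0, 0, 0], [0, -0.15, 2.5, 0, 0, 0], [0, -0.15, 3.5, 0, 0, 0], [0, -0.15, 4.3, 0, 0, 0], [0, -0.15, 5, 0, 0, 0], [0, -0.15, 5.3, 0, 0, 0], [0, -0.15, 5.3, 0, 0, 0]]
  ]
}}

```text
clock: 18.58
tool_pos: [0.5058, 0.0839, 0.126]
orientation: [179.9, -0.0, -87.2]
force: [0.3, -0.4, -0.2]
opening: 0.0305
gripper_force: 30.0
```

{"name": "send_rows", "arguments": {
  "plan": [
    [[0, 0, 0.2, 0, 0, 0], [0, 0, 0.4, 0, 0, 0], [0, 0, 0.6, 0, 0, 0], [0, 0, 0.8, 0, 0, 0], [0, 0, 0.8, 0, 0, 0]]
  ]
}}

```text
clock: 19.0
tool_pos: [0.5061, 0.0841, 0.1188]
orientation: [180.0, -0.0, -87.2]
force: [-1.0, 0.6, -1.3]
opening: 0.0302
gripper_force: 30.0
```

{"name": "send_rows", "arguments": {
  "plan": [
    [[0, 0, 0.1, 0, 0, 0], [0, 0, 0.2, 0, 0, 0], [0, 0, 0.3, 0, 0, 0], [0, 0, 0.4, 0, 0, 0], [0, 0, 0.4, 0, 0, 0]]
  ]
}}

```text
clock: 19.42
tool_pos: [0.5064, 0.0842, 0.1153]
orientation: [-180.0, 0.0, -87.2]
force: [-1.6, -0.0, 4.2]
opening: 0.0302
gripper_force: 30.0
```

{"name": "send_rows", "arguments": {
  "plan": [
    [[0, 0, 0.1, 0, 0, 0], [0, 0, 0.2, 0, 0, 0], [0, 0, 0.3, 0, 0, 0], [0, 0, 0.4, 0, 0, 0], [0, 0, 0.4, 0, 0, 0]]
  ]
}}

```text
clock: 19.83
tool_pos: [0.5064, 0.0842, 0.1111]
orientation: [-180.0, 0.0, -87.2]
force: [-1.7, 0.2, 5.2]
opening: 0.0306
gripper_force: 30.0
```

{"name": "send_rows", "arguments": {
  "plan": [
    [[0, 0, 0.1, 0, 0, 0], [0, 0, 0.2, 0, 0, 0], [0, 0, 0.3, 0, 0, 0], [0, 0, 0.4, 0, 0, 0], [0, 0, 0.5, 0, 0, 0], [0, 0, 0.6, 0, 0, 0], [0, 0, 0.6, 0, 0, 0]]
  ]
}}

```text
clock: 20.42
tool_pos: [0.5065, 0.0841, 0.1054]
orientation: [-180.0, 0.0, -87.2]
force: [-2.6, -0.1, 8.8]
opening: 0.03
gripper_force: 30.0
```

{"name": "send_rows", "arguments": {
  "plan": [
    [[0, 0, 0.1, 0, 0, 0], [0, 0, 0.2, 0, 0, 0], [0, 0, 0.3, 0, 0, 0], [0, 0, 0.3, 0, 0, 0]]
  ]
}}

```text
clock: 20.75
tool_pos: [0.5069, 0.0842, 0.1032]
orientation: [-179.9, 0.0, -87.2]
force: [-4.4, 0.4, 12.6]
opening: 0.0302
gripper_force: 30.0
```

{"name": "send_rows", "arguments": {
  "plan": [
    [[0, 0.05, 0.1, 0, 0, 0], [0, 0.1, 0.15, 0, 0, 0], [0, 0.1, 0.2, 0, 0, 0], [0, 0.1, 0.2, 0, 0, 0], [0, 0.1, 0.2, 0, 0, 0]]
  ]
}}

```text
clock: 21.17
tool_pos: [0.507, 0.0845, 0.1028]
orientation: [-179.8, 0.0, -87.1]
force: [-7.1, -0.9, 25.8]
opening: 0.0302
gripper_force: 30.0
```

{"name": "send_rows", "arguments": {
  "plan": [
    [[0, 0, 0.1, 0, 0, 0], [0, 0, 0.15, 0, 0, 0], [0, 0, 0.15, 0, 0, 0], [0, 0, 0.15, 0, 0, 0]]
  ]
}}

```text
clock: 21.5
tool_pos: [0.5078, 0.0847, 0.1025]
orientation: [-179.7, 0.0, -87.1]
force: [-8.5, -0.2, 33.5]
opening: 0.03
gripper_force: 30.0
```

{"name": "send_rows", "arguments": {
  "plan": [
    [[0, 0, -0.1, 0, 0, 0], [0, 0, -0.2, 0, 0, 0], [0, 0, -0.2, 0, 0, 0], [0, 0, -0.2, 0, 0, 0], [0, 0, -0.2, 0, 0, 0], [0, 0, -0.2, 0, 0, 0]]
  ]
}}

```text
clock: 22.0
tool_pos: [0.5071, 0.0846, 0.1027]
orientation: [-179.8, 0.0, -87.2]
force: [-3.4, 0.6, 18.5]
opening: 0.0305
gripper_force: 30.0
```

Run:
```python
from h import *
s=ctrl.snapshot("scene"); w=ctrl.snapshot("wrist"); t=ctrl.snapshot("top")
o=ctrl.get_obs(); print(o['force'],o['tool_pos'])
c=cv2.resize(s["img"][190:290,200:330],(520,400),interpolation=cv2.INTER_CUBIC)
d=cv2.resize(w["img"][180:440,190:450],(270,270)); d=np.vstack([d,cv2.resize(t["img"][210:280,190:334],(270,130))])
cv2.imwrite("pics/z.png",np.hstack([c,d])[:,:,::-1])
for ce,st in cents(w["img"],(0,150,80),(4,255,255),(150,0,500,330)): print("red",ce.round(1),st.tolist())
```

```text
[-4.13062717 -0.48686771 18.66200842] [0.50715629 0.08460964 0.10273635]
red [319.6 219.3] [105, 200, 131, 65, 1555]
```

View pics/z.png

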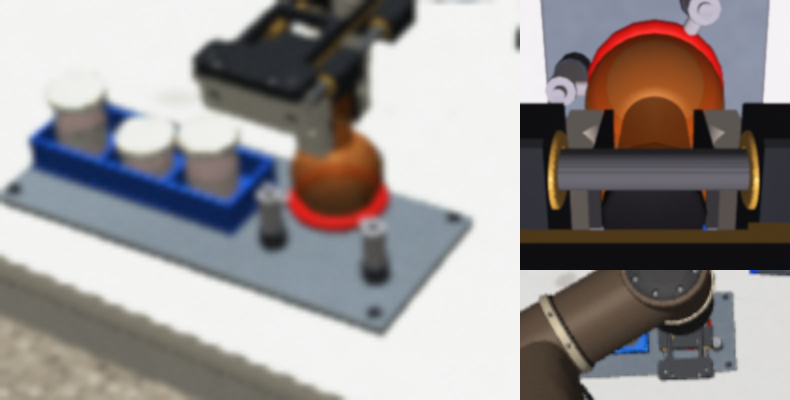

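The final view shows both pots upright in the crate's outer cells. The flask is upright in the ring at about (338,190), with the ring pressed down below the sleeve tops. The push is steady at 18.6 N against the stop, after about 14 mm of travel.

```bash
python3 -c "
from plant import ctrl
print(ctrl.close_job())"
```

```text
the job is handed in; nothing more can be done
None
```

I handed the job in after about 22 s: both tall white pots stand upright in the crate's two empty cells, and the flask is upright in the red ring, still held pressed against its stop at about 19 N, though the fingers appear to grip its lip, not the neck.

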